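# Load two battery cells into the welding fixture and close its cam clamp

## Task

Load the welding fixture: slide one of the blue battery cells along the plate until it sits square in the corner, tight against both the back rail and the end stop, then slide the other one in the same way, flat against the first and tight against the rail. Then turn the cam by its red-knobbed lever until its high point (the red line) points straight at the sprung clamp so that the orange pad presses on the cells, and leave it there. Keep the cells standing on the plate, without lifting or tipping them, and do not disturb the other things on the bench.

Things in the scene. Friction and masses are not known exactly. Their poses are not given: they have to be found in the camera images.
- cell_a: blue battery cell, a block 120 mm long (its x), 40 mm wide (its y), 60 mm tall, on the fixture's black plate; white top with two metal terminals 6 mm high, red-ringed at its -x end, black-ringed at +x. 0.44 to 0.72 kg; slides easily (friction about 0.35). Origin: the block's centre. Starts with its x within about 20 degrees of the corner's x.
- cell_b: the second, identical blue cell; origin at its centre. The cells start 0.13 to 0.23 m apart along the plate, either one nearer to the corner; one at corner y -190 to -240 mm, the other at -370 to -415 mm, centres at corner x -100 to -155 mm.
- corner (a point): reference corner: point on the plate's top where the inner faces of the two aluminium stops meet. x points away from the robot, square to the long back rail (inner face at x = 0); y runs along the rail to the end stop (inner face at y = 0); z up. The cells belong at x < 0, y < 0: one centre at (-60, -20) mm, the other at (-60, -60) mm.
- rail_mid (a point): middle of the top of the back rail, at (10, -215, 40) mm in the corner's frame. The rail is 20 mm thick, 40 mm above the plate, 510 mm long (corner y -470 to +40). The end stop is 20 mm thick, 40 mm high, 125 mm long (corner x -130 to -5). The plate spans x -280 to +20, y -470 to +40, its top 13 mm above the bench.
- pad_face (a point): centre of the face of the orange sprung clamp pad, 22 mm above the plate; it looks along the corner's +x at the near ends of the cells. The pad spans corner y -4 to about -80 mm, up to 41 mm above the plate, its -y end bevelled. Clamp open: face 128 to 132 mm from the rail, so a cell touching the rail passes with 8 to 12 mm to spare.
- cam (a joint): angle of the steel eccentric cam about its vertical axis, rad, growing counter-clockwise from above, range 0 to 2.6; starts open, at 0 to 0.3. At 1.9 its high point (red line on top) points straight at the follower and the lever straight away from the rail. No stop there: beyond 1.9 the pad slackens again. Stays where left; turning needs up to 0.35 N m, some 5 N at the knob.
- cam_axis (a point): point on the cam's fixed turning axis, 52 mm above the plate (the height of the knob's middle), at (-198, -40) mm from the corner.
- cam_knob (a point): middle of the red upright cylindrical knob at the end of the cam's flat lever: 20 mm across, 37 mm tall (35 to 72 mm above the plate), 80 mm from the axis. From the axis it lies in the direction (cam angle + 1.24 rad), counter-clockwise from the corner's x. The lever is 14 mm wide, 27 to 35 mm above the plate.
- pad (a joint): how far the springs behind the orange pad are compressed, m: 0 when it presses on nothing, about 0.004 (12 N) with the cam at its high point and both cells in place.
- spray_orange: orange spray can with white cap, 60 mm across, 170 mm tall; a bystander, origin at the centre of its underside
- water: clear water bottle with red cap, 70 mm across, 210 mm tall; a bystander, origin at the centre of its underside
- screwdriver: red-handled screwdriver, 200 mm long, lying down; a bystander, origin at the centre of its underside
- flux: low white and green jar, 52 mm across, 42 mm tall; a bystander, origin at the centre of its underside
- tape: amber tape roll lying flat, 90 mm across, 25 mm tall; a bystander, origin at the centre of its underside
- multimeter: yellow and black multimeter lying on its back, 75 x 150 x 36 mm; a bystander, origin at the centre of its underside

How it is judged:
By the outcome, as a careful person would: the job done as asked, in the order asked, and still so for the second after the job is handed in, with the robot touching nothing.
It also fails if it takes over 70 s, if anything falls off the work surface, if the arm or the gripper's body presses on something with over 40 N, if the wrist force passes 120 N, or if a joint passes its speed limit or range.

## Robot

A 6-joint arm with a two-finger parallel gripper is mounted at the origin on the work surface. World frame = base frame: x ahead of the robot, y to its left, z up, the work surface at z = 0. Lengths are in m, angles in rad, forces in N, time in s.
With the tool pointing down it reaches from about 0.35 to 0.775 m from the base axis. Payload 5.5 kg.
Tool frame: the origin (TCP) lies on the centre line of the jaws, within the pads' length; the fingertips stand 11 mm ahead of it and the grasp point (between the pads) lies 8 mm behind it; z points along the fingers, x is the direction in which the jaws open and shut, and the axes are right-handed (so a half turn about z gives the same grasp; the last joint's range is limited). The gripper opens to 85 mm and grips with 20 to 120 N. Pads are 22 mm wide; open, the fingers measure 114 mm over their backs; the gripper's body (76 mm by 85 mm) begins 54 mm behind the grasp point. The pads swing forward as they close: fully open they stand 13 mm farther back than shut.
Start: joints at [1.141, 0.313, 0.046, 1.304, 0, 1.431], TCP at [0.164, 0.551, 0.242] pointing down, gripper open.
Joint ranges: [-2.76, 2.76], [-0.86, 1.69], [-1.03, 1.26], [-2.2, 2.34], [-1.47, 1.5], [-3.14, 3.14]. Speed limits (rad/s): [2.57, 2.57, 3.14, 3.14, 3.14, 3.14].

## Interface

Orientations are given as a unit quaternion [w, x, y, z].
In Python, from workcell import r, vision, finder gives the robot as it stands. The module is installed in compiled form; this text tells all that it offers.
- The arm moves only by the shell command python3 -m handwheel 'ROWS' [OPENING] [FORCE]. ROWS is JSON, a list that holds one entry, the list of rows, each a list of 4 numbers: the shift along the tool's x, y, z in cm, then the turn about the tool's z in rad. In form: [[[x, y, z, roll], ...]]. A call has 1 to 12 rows; each row shifts and turns the commanded pose from where the row before left it, along the tool's axes as they then stand; what a row does not reach is not made up. A row lasts 1/8 s, in which the tool goes at most 62.5 mm and 10.7 degrees, less where a joint would pass 70% of its speed; a pose out of reach is approached as far as the arm can. A call with a gripper value outside its range is refused whole. OPENING is the closure in counts, from 0 (fully open) to 255 (shut), set as the call begins (- or left out, the last holds). The fingers move at their own pace and stop on an object; FORCE is the grip in N (left out, the last holds). Time passes only in rows, so rows that do not move let the fingers close. It gives the time, the measured TCP pose, the force and the opening at its end, in the units of the state.
- r.get_state(): the state, without advancing time (a new reading comes with each control period).
- vision.capture(name): name is "scene" or "top" or "wrist"; returns a dict with "color" (480x640x3 uint8, red, green, blue), "vertical_fov" (degrees; the focal length in pixels is half the picture's height over the tangent of half this angle, whatever the lens; pixels are square), "cx", "cy" (the principal point, pixels), "extrinsics" (4x4, takes a point from world to camera coordinates). Camera axes: x right, y up, looking along -z (the intrinsics and any distortion apply to the point x, -y, -z); pixel columns grow to the right and rows downward; lengths in m; the calibration is good to about 2 mm. A picture is of the moment at which its call begins. There is no depth.
- r.close_job(): hands the job in, once; it reports no verdict.
Trained networks look in a picture, given as the dict that the camera call returned (one of the last four; its "shot" number tells which), for a name from the list of things; names that differ only in an ending like _2 or _b are one class to them, and where a whole thing is asked for, a point or a joint stands for the part that bears it (a point fixed in the world has none). Each returns a list of dicts, best first, with "confidence" (0 to 1); they miss things now and then, are a little off and sometimes report something else, mostly with a low value. They report only what shows in the picture. A call takes as long as a camera call.
- finder.search_frame(picture, thing): "location" ([x, y, z] in m, in world coordinates, good to about 4 mm: the middle of the surface that is visible of it).
- finder.outline_of(picture, thing): "region" (480x640 bool, what is visible of it).
The state is a dict: "time_s": time; "joint_pos": joint angles; "joint_vel": joint speeds; "joint_torque": joint torques, N m; "tool_pos": TCP position; "tcp_rot": TCP orientation; "ft_force": force on the tool from outside, world axes, zero at the start; "torque": the same for the moment, N m; "width": finger opening in m.
Only numpy, scipy, OpenCV 4.12 (cv2) and the standard library are available. Lean on these libraries where they do the work, as an engineer would, in place of code of your own. Each camera call takes 0.05 s, during which the arm holds its last target. There are 200 camera calls.

## Working session

There is one attempt and no reset: what is moved stays moved. The work goes in short steps, Python scripts to look and compute and a shell command to move; the robot and the scene stay as the last step left them, time stands still between calls to the robot, and variables do not carry over. Pictures are saved under pics/ and viewed, about 8 in all and at most 12, crops included, and the job is handed in when it is done.

```bash
mkdir -p pics; ls; cat > h.py <<'E'
import numpy as np,cv2
from workcell import r,vision,finder
def save(p,n): cv2.imwrite('pics/'+n,p['color'][:,:,::-1])
def proj(p,X):
    X=np.atleast_2d(X);E=p['extrinsics'];c=X@E[:3,:3].T+E[:3,3]
    f=240/np.tan(np.radians(p['vertical_fov'])/2)
    return np.c_[p['cx']+f*c[:,0]/-c[:,2],p['cy']-f*c[:,1]/-c[:,2]]
def unproj(p,uv,z):
    uv=np.atleast_2d(uv).astype(float);E=p['extrinsics'];f=240/np.tan(np.radians(p['vertical_fov'])/2)
    d=np.c_[(uv[:,0]-p['cx'])/f,-(uv[:,1]-p['cy'])/f,-np.ones(len(uv))]@E[:3,:3]
    o=-E[:3,:3].T@E[:3,3]
    return o+d*((z-o[2])/d[:,2])[:,None]
E
python3 - <<'E'
from h import *
s=r.get_state();print({k:np.round(v,3).tolist() for k,v in s.items()})
for n in ['top','scene']:
    p=vision.capture(n);save(p,n+'1.png');print(n,[k for k in p],p['vertical_fov'],p['cx'],p['cy'],np.round(p['extrinsics'],3).tolist())
    for t in ['cell_a','rail_mid','pad_face','cam_knob','cam_axis','corner']:
        try:
            for d in finder.search_frame(p,t)[:3]: print(t,np.round(d['location'],3),round(d['confidence'],2))
        except Exception as e: print(t,e)
E
```

```text
pics
{'time_s': 0.0, 'joint_pos': [1.141, 0.314, 0.045, 1.304, 0.0, 1.431], 'joint_vel': [-0.001, 0.001, -0.0, -0.001, -0.002, 0.0], 'joint_torque': [-0.0, -48.063, 29.853, 0.019, -0.0, -0.0], 'tool_pos': [0.164, 0.551, 0.241], 'tcp_rot': [0.0, 0.802, 0.598, -0.001], 'ft_force': [0.139, -0.648, -0.284], 'torque': [0.072, -0.041, 0.065], 'width': 0.085}
top ['color', 'vertical_fov', 'cx', 'cy', 'extrinsics', 'shot'] 57.06134660445979 319.2443742434335 241.27122899297814 [[-0.013, -1.0, -0.002, -0.013], [0.994, -0.013, 0.112, -0.538], [-0.112, -0.001, 0.994, -1.134], [0.0, 0.0, 0.0, 1.0]]
cell_a [ 0.589 -0.195  0.072] 0.9
cell_a [ 0.537 -0.017  0.076] 0.8
rail_mid [0.544 0.013 0.016] 0.98
rail_mid [0.679 0.369 0.035] 0.75
pad_face [0.526 0.161 0.055] 0.57
cam_knob [0.469 0.157 0.039] 0.78
cam_knob [0.526 0.162 0.055] 0.37
cam_axis [0.545 0.014 0.015] 0.98
corner [0.546 0.009 0.011] 0.91
scene ['color', 'vertical_fov', 'cx', 'cy', 'extrinsics', 'shot'] 55.850146490340094 325.54903341541973 239.23556639629498 [[0.758, 0.652, 0.003, -0.398], [-0.425, 0.491, 0.761, 0.177], [0.494, -0.578, 0.649, -1.317], [0.0, 0.0, 0.0, 1.0]]
cell_a [ 0.608 -0.208  0.071] 0.91
cell_a [ 0.554 -0.031  0.061] 0.61
cell_a [ 0.582 -0.057  0.015] 0.56
rail_mid [ 0.582 -0.059  0.014] 0.62
rail_mid [ 0.606 -0.207  0.071] 0.57
pad_face [ 0.674 -0.374  0.043] 0.5
pad_face [ 0.619 -0.499  0.131] 0.16
cam_knob [ 0.583 -0.058  0.011] 0.26
cam_axis [ 0.583 -0.062  0.015] 0.65
corner [ 0.582 -0.056  0.015] 0.55
```

View pics/top1.png

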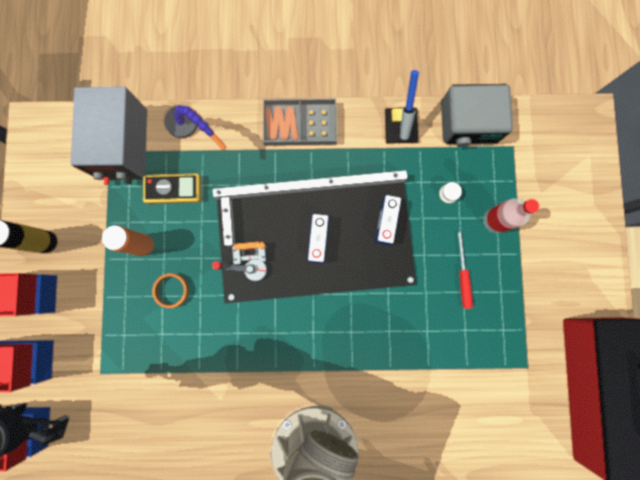

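View pics/scene1.png

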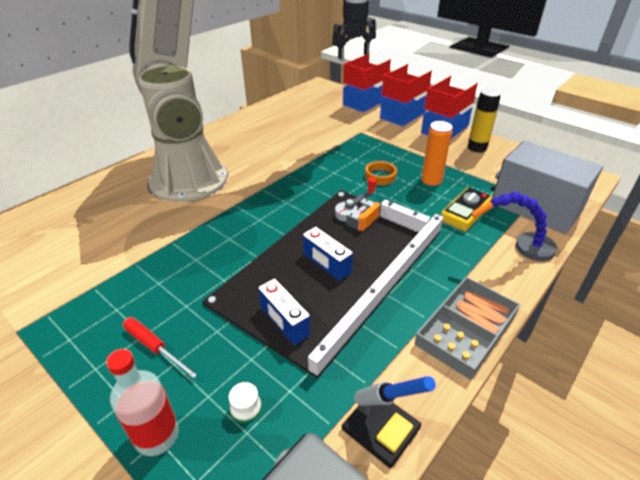

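Top view: rail runs (215,193) to (407,175), the end stop is at left (228,220), and the knob is at (215,266). The near cell is at (318,238) and the far one at (389,220). Next I fit model silhouettes to the network outlines.

```bash
cat >> h.py <<'E'
from scipy.optimize import minimize
def box(x0,x1,y0,y1,z0,z1): return np.array([[x,y,z] for x in(x0,x1) for y in(y0,y1) for z in(z0,z1)])
def T(q,X): c,s=np.cos(q[2]),np.sin(q[2]); return np.c_[q[0]+c*X[:,0]-s*X[:,1],q[1]+s*X[:,0]+c*X[:,1],X[:,2]]
FIX=[box(-.28,.02,-.47,.04,0,.013),box(0,.02,-.47,.04,.013,.053),box(-.13,-.005,0,.02,.013,.053)]
CELL=[box(-.06,.06,-.02,.02,.013,.073)]
def sil(p,q,parts,s=4):
    m=np.zeros((480*s,640*s),np.uint8)
    for b in parts:
        h=cv2.convexHull(((proj(p,T(q,b))+.5)*s*16).astype(np.float32)).astype(np.int32); cv2.fillConvexPoly(m,h,255,shift=4)
    return cv2.resize(m,(640,480),interpolation=cv2.INTER_AREA)/255.
def fit(obs,parts,q0,ig=None):
    def cost(q): return sum(np.abs(sil(p,q,parts)-m).sum() for p,m in obs)
    best=minimize(cost,q0,method='Nelder-Mead',options=dict(initial_simplex=np.array(q0)+np.array([[0,0,0],[.01,0,0],[0,.01,0],[0,0,.06]]),xatol=1e-4,fatol=.1,maxiter=200))
    return best.x,best.fun,sum(m.sum() for p,m in obs)
def rel(f,w):  # world pose -> corner frame
    c,s=np.cos(f[2]),np.sin(f[2]);d=np.array(w[:2])-f[:2]
    return np.r_[c*d[0]+s*d[1],-s*d[0]+c*d[1],[w[2]-f[2]] if len(w)>2 else []]
E
python3 - <<'E'
from h import *
P=[vision.capture('top'),vision.capture('scene')]
fo=[];co=[]
for p in P:
    d=finder.outline_of(p,'corner')[:2]; print('fix',[(x['confidence'],x['region'].sum()) for x in d])
    d=d or finder.outline_of(p,'rail_mid')[:1]
    if d: fo.append((p,d[0]['region'].astype(float)))
    cs=finder.outline_of(p,'cell_a')
    print([(round(x['confidence'],2),x['region'].sum(),np.round(np.argwhere(x['region']).mean(0)[::-1])) for x in cs]); co.append((p,cs))
cell=[]
for k,q0 in enumerate([[.55,-.02,.05],[.6,-.2,.1]]):
    obs=[]
    for p,cs in co:
        uv=proj(p,[[q0[0],q0[1],.05]])[0]
        g=[x for x in cs if x['confidence']>.3 and np.linalg.norm(np.argwhere(x['region']).mean(0)[::-1]-uv)<30]
        if g: obs.append((p,g[0]['region'].astype(float)))
    cell.append(fit(obs,CELL,q0)); print(len(obs),cell[-1])
# fixture mask + cell masks
obs=[]
for p,m in fo:
    for c in cell: m=np.maximum(m,sil(p,c[0],CELL))
    obs.append((p,cv2.morphologyEx(m,cv2.MORPH_CLOSE,np.ones((5,5)))))
for o in [obs,obs[:1],obs[1:]]:
    if o: f=fit(o,FIX+[T(c[0],CELL[0]) for c in []],[.68,.2,.09]); print('fix',f)
f=fit(obs,FIX,[.68,.2,.09])[0]
for c in cell: print('rel',rel(f,c[0]))
for i,(p,m) in enumerate(obs):
    im=p['color'].copy()
    for b in FIX:
        cv2.polylines(im,[cv2.convexHull(proj(p,T(f,b)).astype(np.float32)).astype(int)],1,(255,255,0))
    for c in cell: cv2.polylines(im,[cv2.convexHull(proj(p,T(c[0],CELL[0])).astype(np.float32)).astype(int)],1,(255,0,255))
    im[::2][m[::2]>.5]//=2
    if i==0:im=cv2.resize(im[140:320,90:440],None,fx=2,fy=2)
    cv2.imwrite(f'pics/ov{i}.png',im[:,:,::-1])
E
```

```text
fix [(0.88, np.int64(20642))]
[(0.97, np.int64(902), array([388., 220.])), (0.58, np.int64(695), array([318., 239.]))]
fix [(0.72, np.int64(19523))]
[(0.69, np.int64(1819), array([285., 312.])), (0.67, np.int64(1582), array([327., 253.]))]
2 (array([ 0.54233878, -0.01701754, -0.12922878]), np.float64(171.34509803921569), np.float64(2277.0))
2 (array([ 0.58816561, -0.19968907, -0.22653264]), np.float64(201.2), np.float64(2721.0))
fix (array([0.66056546, 0.2159441 , 0.08171661]), np.float64(808.7254901960785), np.float64(45051.0))
fix (array([0.66026354, 0.21686453, 0.08248173]), np.float64(329.8156862745098), np.float64(22154.0))
fix (array([0.6606065 , 0.21554414, 0.08226205]), np.float64(445.9882352941176), np.float64(22897.0))
rel [-0.13684782 -0.22253393 -0.2109454 ]
rel [-0.1060846  -0.40833654 -0.30824926]
```

```bash
python3 -m handwheel '[[[-3.63,4.37,0,0],[-3.63,4.37,0,0],[-3.63,4.37,0,0],[-3.63,4.37,0,0],[-3.63,4.37,0,0],[-3.63,4.37,0,0],[-3.63,4.37,0,0],[-3.63,4.37,0,0],[-3.63,4.37,0,0],[-3.63,4.37,0,0],[-3.63,4.37,0,0],[-3.63,4.37,0,0]]]' 0 30
cat >> h.py <<'E'
def tool():
    s=r.get_state();w,x,y,z=s['tcp_rot'];a=np.arctan2(2*(x*y+w*z),w*w+x*x-y*y-z*z);return np.r_[s['tool_pos'],a]
def go(t): # world target xyz, a -> remaining tool-frame shift in cm, and roll
    q=tool();d=np.array(t[:3])-q[:3];a=q[3];dr=(t[3]-a+np.pi)%(2*np.pi)-np.pi
    return 'pose',np.round(q,4),'cm',np.round([100*(d[0]*np.cos(a)+d[1]*np.sin(a)),100*(d[0]*np.sin(a)-d[1]*np.cos(a)),-100*d[2]],2),'roll',round(-dr,3)
def W(f,X): return T(f,np.atleast_2d(X))[0]
E
python3 - <<'E'
from h import *
print(go([.5423,-.017,.242,-.129+np.pi/2]))
p=vision.capture('wrist');save(p,'w1.png')
f=[.6605,.216,.082];c=[.5423,-.017,-.129]
cs=finder.outline_of(p,'cell_a');print([(x['confidence'],x['region'].sum()) for x in cs])
if cs: print(fit([(p,cs[0]['region'].astype(float))],CELL,c))
for b,q in [(b,f) for b in FIX]+[(CELL[0],c)]:
    cv2.polylines(p['color'],[cv2.convexHull(proj(p,T(q,b)).astype(np.float32)).astype(int)],1,(255,255,0))
save(p,'w1o.png')
E
```

```text
time_s: 2.5
tool_pos: [0.5433, -0.018, 0.2425]
tcp_rot: [0.0, 0.802, 0.597, 0.0]
ft_force: [1.0, 0.4, 0.2]
width: 0.0855
('pose', array([ 0.5433, -0.018 ,  0.2425,  1.2807]), 'cm', array([ 0.07, -0.13,  0.05]), 'roll', np.float64(-0.161))
[(0.9, np.int64(5797)), (0.62, np.int64(6155))]
(array([ 0.91591632, -0.32321094, -0.71064914]), np.float64(5797.0), np.float64(5797.0))
```

View pics/w1o.png

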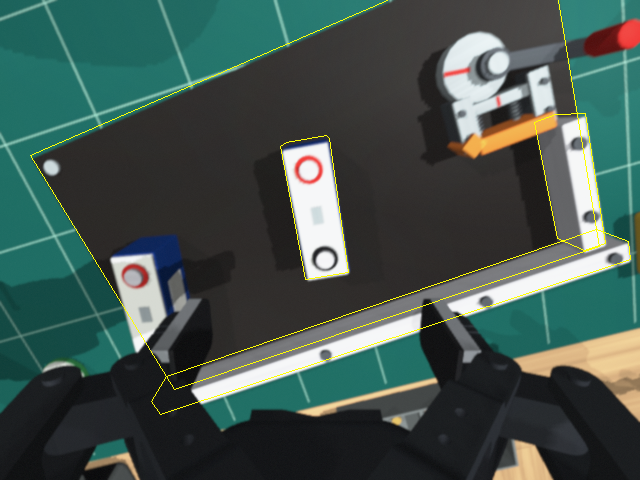

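The wrist overlay matches well: cell at (315,210), rail, end stop and plate. I go down and grip the near cell by its top 18 mm.

```bash
python3 -m handwheel '[[[0.1,-0.1,0,-0.161],[0,0,4.4,0],[0,0,4.4,0],[0,0,4.4,0],[0,0,4.3,0],[0,0,0,0]]]' 0 30
python3 -m handwheel '[[[0,0,0,0],[0,0,0,0],[0,0,0,0],[0,0,0,0],[0,0,0,0],[0,0,0,0],[0,0,0,0],[0,0,0,0]]]' 255 30
python3 - <<'E'
from h import *
f=[.6605,.216,.082]
print(go([*W(f,[-.063,-.17,.066])[:2],.066,f[2]+np.pi/2]), rel(f,tool()[:2]))
E
```

```text
time_s: 3.35
tool_pos: [0.5382, -0.0138, 0.0644]
tcp_rot: [-0.003, 0.751, 0.66, -0.002]
ft_force: [-0.7, -0.2, 1.1]
width: 0.0856
time_s: 4.35
tool_pos: [0.5432, -0.0153, 0.0693]
tcp_rot: [0.001, 0.751, 0.66, 0.001]
ft_force: [-1.5, -0.5, 6.8]
width: 0.0394
('pose', array([ 0.5432, -0.0153,  0.0693,  1.442 ]), 'cm', array([6.51, 6.06, 0.33]), 'roll', np.float64(-0.211)) [-0.13588701 -0.22094135]
```

```bash
python3 -m handwheel '[[[0,0,0,-0.07],[0,0,0,-0.07],[0,0,0,-0.071],[1,1.5,0,0],[1,1.5,0,0],[1,1.5,0,0],[1,1.5,0,0],[1,0.8,0,0],[0,0,0,0]]]'
python3 -m handwheel '[[[0,0.3,0,0],[0,0.2,0,0],[0,0.2,0,0],[0,0,0,0]]]'
python3 - <<'E'
from h import *
f=[.6605,.216,.082]
print(tool(),rel(f,tool()[:2]),r.get_state()['ft_force'])
E
```

```text
time_s: 5.48
tool_pos: [0.6075, 0.0409, 0.0693]
tcp_rot: [0.002, 0.677, 0.736, 0.001]
ft_force: [1.4, -0.5, 4.9]
width: 0.0393
time_s: 5.98
tool_pos: [0.6119, 0.0411, 0.0693]
tcp_rot: [-0.0, 0.677, 0.736, 0.0]
ft_force: [-5.2, -0.5, 10.2]
width: 0.0393
[0.61194624 0.04113867 0.06927552 1.65291006] [-0.06271318 -0.17029682] [-5.19755779 -0.48202989 10.20647372]
```

```bash
python3 -m handwheel '[[[0,0.1,0,0],[0,0.1,0,0],[0,0,0,0]]]'
python3 -m handwheel '[[[0,0.1,0,0],[0,0.1,0,0],[0,0,0,0]]]'
python3 - <<'E'
from h import *
p=vision.capture('wrist');save(p,'w2.png')
f=[.6605,.216,.082]
print(tool(),rel(f,tool()[:2]),r.get_state()['ft_force'])
E
```

```text
time_s: 6.35
tool_pos: [0.6137, 0.0413, 0.0693]
tcp_rot: [-0.0, 0.678, 0.736, 0.0]
ft_force: [-5.6, -0.0, 9.7]
width: 0.0391
time_s: 6.72
tool_pos: [0.6156, 0.0415, 0.0693]
tcp_rot: [-0.0, 0.678, 0.736, -0.0]
ft_force: [-6.3, -0.1, 9.2]
width: 0.0394
[0.615561   0.04143947 0.06927775 1.65286276] [-0.05908593 -0.17029311] [-6.94621667  0.44783666 10.83620093]
```

View pics/w2.png

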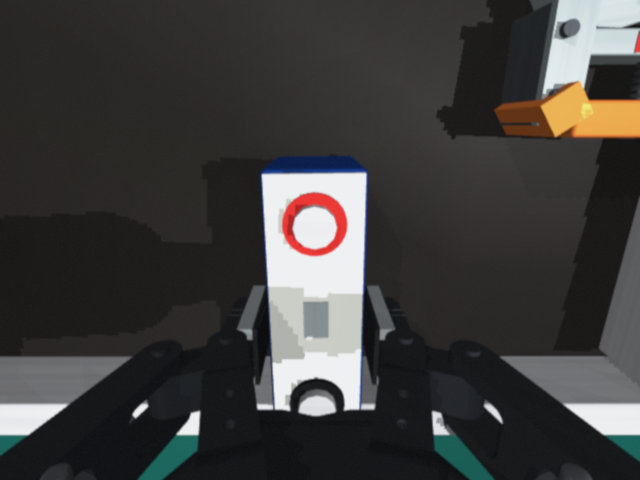

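Cell is gripped square: its sides at columns 265/365 are vertical and the rail at row 405 is level. The force is still plain friction, so I keep pushing to the rail.

```bash
for i in 1 2 3; do python3 -m handwheel '[[[0,0.1,0,0],[0,0,0,0]]]' | grep -E 'pos|force'; done
```

```text
tool_pos: [0.6156, 0.0414, 0.0693]
ft_force: [-8.6, -0.7, 12.2]
tool_pos: [0.6156, 0.0415, 0.0693]
ft_force: [-11.3, -1.3, 14.2]
tool_pos: [0.6156, 0.0415, 0.0692]
ft_force: [-13.8, -1.9, 16.4]
```

```bash
python3 -m handwheel '[[[0,-0.1,0,0],[1,0,0,0],[1.5,0,0,0],[1.5,0,0,0],[1.5,0,0,0],[1.5,0,0,0],[1.5,0,0,0],[1.5,0,0,0],[1.5,0,0,0],[1.5,0,0,0],[1.0,0,0,0],[0,0,0,0]]]'
python3 -m handwheel '[[[0.2,0,0,0],[0.2,0,0,0],[0,0,0,0]]]'
python3 - <<'E'
from h import *
f=[.6605,.216,.082]
print(tool(),rel(f,tool()[:2]),r.get_state()['ft_force'])
E
```

```text
time_s: 9.02
tool_pos: [0.6046, 0.1792, 0.0694]
tcp_rot: [0.0, 0.678, 0.735, -0.003]
ft_force: [-10.5, -6.7, 14.0]
width: 0.0392
time_s: 9.4
tool_pos: [0.6044, 0.1816, 0.0694]
tcp_rot: [0.001, 0.678, 0.735, -0.003]
ft_force: [-9.6, -11.2, 15.1]
width: 0.0393
[0.60435498 0.18161981 0.06940383 1.65046153] [-0.05877239 -0.02966594] [ -9.62950096 -11.23608125  15.11300588]
```

```bash
python3 -m handwheel '[[[0.2,0,0,0],[0.2,0,0,0],[0.2,0,0,0],[0,0,0,0]]]'| grep -E 'pos|force'; for i in 1 2 3 4 ; do python3 -m handwheel '[[[0.15,0,0,0],[0,0,0,0]]]' | grep -E 'pos|force'; done
```

```text
tool_pos: [0.6039, 0.1875, 0.0694]
ft_force: [-9.7, -11.0, 15.0]
tool_pos: [0.6037, 0.1889, 0.0694]
ft_force: [-11.0, -12.2, 15.6]
tool_pos: [0.6036, 0.1904, 0.0694]
ft_force: [-10.6, -11.7, 15.2]
tool_pos: [0.6035, 0.1919, 0.0694]
ft_force: [-10.1, -11.6, 15.7]
tool_pos: [0.6034, 0.1927, 0.0694]
ft_force: [-9.3, -14.2, 15.1]
```

```bash
for i in 1 2 3  ; do python3 -m handwheel '[[[0.15,0,0,0],[0,0,0,0]]]' | grep -E 'pos|force'; done
python3 - <<'E'
from h import *
f=[.6605,.216,.082]
print(tool(),rel(f,tool()[:2]),r.get_state()['torque'])
E
```

```text
tool_pos: [0.6035, 0.1929, 0.0695]
ft_force: [-10.4, -19.2, 16.2]
tool_pos: [0.6035, 0.1929, 0.0694]
ft_force: [-9.6, -23.5, 17.0]
tool_pos: [0.6035, 0.193, 0.0694]
ft_force: [-9.2, -27.0, 16.3]
[0.60350462 0.19300985 0.06941726 1.6472513 ] [-0.05868695 -0.01824451] [-5.45654062  1.72005062  0.08793807]
```

```bash
python3 -m handwheel '[[[-0.3,0.2,0,0],[-0.2,0.2,0,0],[0,0,0,0]]]' | grep -E 'pos|force';python3 -m handwheel '[[[0,0,0,0],[0,0,0,0],[0,0,0,0],[0,0,0,0],[0,0,0,0],[0,0,0,0]]]' 0 | grep -E 'pos|force'
python3 -m handwheel '[[[0,0,-3,0],[0,0,-4,0],[0,0,-5,0],[0,0,-5,0],[0,0,0,0]]]' 
python3 - <<'E'
from h import *
f=[.6605,.2178,.082]
p=vision.capture('wrist');save(p,'w3.png')
print(go([.5882,-.1997,.22,-.2265+np.pi/2]))
obs=[]
for pp in [vision.capture('top'),vision.capture('scene')]:
    cs=finder.outline_of(pp,'cell_a');uv=proj(pp,[[.588,-.2,.05]])[0]
    g=[x for x in cs if np.linalg.norm(np.argwhere(x['region']).mean(0)[::-1]-uv)<25]
    if g: obs.append((pp,g[0]['region'].astype(float)))
if obs: print(len(obs),fit(obs,CELL,[.588,-.2,-.22]))
E
```

```text
tool_pos: [0.6041, 0.1927, 0.0691]
ft_force: [-18.1, -13.0, 21.1]
tool_pos: [0.6096, 0.1969, 0.0672]
ft_force: [0.4, -0.6, -0.1]
time_s: 13.4
tool_pos: [0.612, 0.1973, 0.2427]
tcp_rot: [0.003, 0.677, 0.736, 0.004]
ft_force: [-0.1, 0.2, -1.4]
width: 0.0855
('pose', array([0.6109, 0.1971, 0.2398, 1.653 ]), 'cm', array([-39.36,  -5.52,   1.98]), 'roll', np.float64(0.309))
2 (array([ 0.58846419, -0.20008326, -0.23010665]), np.float64(198.5176470588235), np.float64(2698.0))
```

View pics/w3.png

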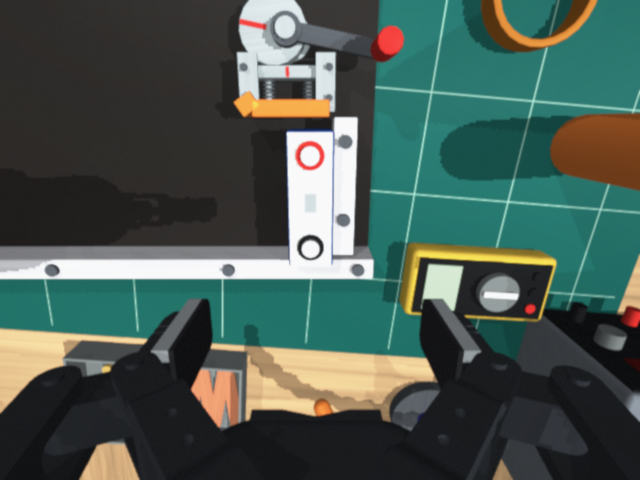

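Cell 1 sits flush in the corner (picture: cell at (310,200) against the stop at column 333 and the rail at row 250). Now for the second cell.

```bash
python3 -m handwheel '[[[-4.92,-0.69,0,0],[-4.92,-0.69,0,0],[-4.92,-0.69,0,0],[-4.92,-0.69,0,0],[-4.92,-0.69,0,0],[-4.92,-0.69,0,0],[-4.92,-0.69,0,0],[-4.92,-0.69,0,0],[0,0,0,0.155],[0,0,0,0.155],[0,0,0,0]]]' 
python3 - <<'E'
from h import *
q=[.5884,-.2,-.229]
p=vision.capture('wrist')
cs=finder.outline_of(p,'cell_a');print([(x['confidence'],x['region'].sum(),np.argwhere(x['region']).mean(0)) for x in cs],proj(p,[[q[0],q[1],.06]]))
if cs:
    x,c,n=fit([(p,cs[0]['region'].astype(float))],CELL,q);print(x,c,n)
    if c<.3*n:q=x
print(go([q[0],q[1],.0675,q[2]+np.pi/2]))
E
```

```text
time_s: 15.02
tool_pos: [0.5862, -0.2, 0.2356]
tcp_rot: [-0.001, 0.783, 0.623, -0.001]
ft_force: [-0.7, 0.1, 0.4]
width: 0.0854
[(0.97, np.int64(6377), array([213.21405049, 317.32789713]))] [[316.19745883 215.66671749]]
[ 0.58962218 -0.19950568 -0.2054061 ] 299.72156862745095 6377.0
('pose', array([ 0.5865, -0.1997,  0.2363,  1.3459]), 'cm', array([ 0.09,  0.3 , 16.88]), 'roll', np.float64(-0.019))
```

```bash
python3 -m handwheel '[[[0.1,0.3,0,-0.019],[0,0,4.2,0],[0,0,4.2,0],[0,0,4.2,0],[0,0,4.2,0],[0,0,0,0]]]' 0 30
python3 -m handwheel '[[[0,0,0,0],[0,0,0,0],[0,0,0,0],[0,0,0,0],[0,0,0,0],[0,0,0,0],[0,0,0,0]]]' 255 30
python3 - <<'E'
from h import *
f=[.6605,.2178,.082]
print(go([*W(f,[-.063,-.38,.066])[:2],.068,f[2]+np.pi/2]), rel(f,tool()[:2]))
E
```

```text
time_s: 15.88
tool_pos: [0.5873, -0.198, 0.0658]
tcp_rot: [-0.004, 0.776, 0.63, -0.002]
ft_force: [0.4, -0.4, 1.3]
width: 0.0855
time_s: 16.75
tool_pos: [0.5915, -0.2001, 0.0715]
tcp_rot: [0.002, 0.777, 0.63, 0.001]
ft_force: [-0.4, 1.8, 6.6]
width: 0.0392
('pose', array([ 0.5915, -0.2001,  0.0715,  1.3624]), 'cm', array([4.1 , 2.95, 0.35]), 'roll', np.float64(-0.29)) [-0.10304305 -0.41087495]
```

```bash
python3 -m handwheel '[[[0,0,0,-0.07],[0,0,0,-0.07],[0,0,0,-0.07],[0,0,0,-0.08],[0.8,1,0,0],[0.8,1,0,0],[0.8,1,0,0],[0.8,0.6,0,0],[0,0.3,0,0],[0,0.3,0,0],[0,0,0,0]]]'
for i in 1 2 3 4; do python3 -m handwheel '[[[0,0.15,0,0],[0,0,0,0]]]' | grep -E 'pos|force'; done
```

```text
time_s: 18.12
tool_pos: [0.6291, -0.1651, 0.0715]
tcp_rot: [0.001, 0.678, 0.735, -0.001]
ft_force: [-4.6, 0.2, 9.3]
width: 0.039
tool_pos: [0.6303, -0.165, 0.0715]
ft_force: [-5.5, -0.3, 8.8]
tool_pos: [0.6318, -0.1649, 0.0715]
ft_force: [-5.2, 0.1, 9.5]
tool_pos: [0.6333, -0.1648, 0.0715]
ft_force: [-6.1, 1.2, 8.8]
tool_pos: [0.6348, -0.1647, 0.0715]
ft_force: [-5.8, -0.2, 8.7]
```

```bash
for i in 1 2 3 4; do python3 -m handwheel '[[[0,0.15,0,0],[0,0,0,0]]]' | grep -E 'pos|force'; done
python3 - <<'E'
from h import *
f=[.6605,.2178,.082]
print(tool(),rel(f,tool()[:2]),r.get_state()['torque'])
E
```

```text
tool_pos: [0.6356, -0.1646, 0.0714]
ft_force: [-7.4, -0.3, 10.5]
tool_pos: [0.6356, -0.1646, 0.0715]
ft_force: [-11.3, -1.1, 13.1]
tool_pos: [0.6357, -0.1645, 0.0714]
ft_force: [-15.0, -1.4, 15.9]
tool_pos: [0.6363, -0.1643, 0.0711]
ft_force: [-17.3, -2.6, 16.7]
[ 0.63628232 -0.16425167  0.07109763  1.65080923] [-0.05542945 -0.3787843 ] [-0.5033841   3.35693802  0.15558789]
```

```bash
python3 -m handwheel '[[[0,-0.25,0,0],[1,0,0,0],[1.7,0,0,0],[1.7,0,0,0],[1.7,0,0,0],[1.7,0,0,0],[1.7,0,0,0],[1.7,0,0,0],[1.7,0,0,0],[1.7,0,0,0],[1.7,0,0,0],[0,0,0,0]]]'
python3 -m handwheel '[[[1.7,0,0,0],[1.7,0,0,0],[1.7,0,0,0],[1.7,0,0,0],[1.7,0,0,0],[1.0,0,0,0],[0,0,0,0]]]'
python3 - <<'E'
from h import *
f=[.6605,.2178,.082]
print(tool(),rel(f,tool()[:2]),r.get_state()['torque'])
E
```

```text
time_s: 21.62
tool_pos: [0.6228, -0.0024, 0.0711]
tcp_rot: [-0.0, 0.678, 0.735, -0.003]
ft_force: [-11.6, -4.2, 11.9]
width: 0.039
time_s: 22.5
tool_pos: [0.615, 0.0915, 0.0711]
tcp_rot: [0.0, 0.678, 0.735, -0.003]
ft_force: [-10.6, -6.1, 14.7]
width: 0.0392
[0.61502392 0.09148058 0.07110206 1.6509352 ] [-0.05566986 -0.12217011] [-1.60035185  2.17735264 -0.15920177]
```

```bash
python3 -m handwheel '[[[-0.15,0,0,0],[0,0,0,0],[0,0,0,0],[0,0,0,0],[0,0,0,0],[0,0,0,0],[0,0,0,0]]]' 0
python3 -m handwheel '[[[0,0,-3,0],[0,0,-5,0],[-2.2,0,0,0],[-2.2,0,0,0.174],[0,0,0,0.174],[0,0,0,0.174],[0,0,0,0.174],[0,0,0,0.174],[0,0,0,0.174],[0,0,0,0.174],[0,0,0,0.174],[0,0,0,0.174]]]' 90
python3 - <<'E'
from h import *
f=[.6605,.2178,.082]
print(go([*W(f,[-.059,-.168,.05])[:2],.05,f[2]]),r.get_state()['width'])
p=vision.capture('wrist');save(p,'w4.png')
E
```

```text
time_s: 23.38
tool_pos: [0.6179, 0.0921, 0.0693]
tcp_rot: [-0.0, 0.678, 0.735, 0.0]
ft_force: [0.8, 0.0, -0.3]
width: 0.0854
time_s: 24.88
tool_pos: [0.621, 0.0476, 0.1483]
tcp_rot: [-0.0, 0.999, 0.04, -0.001]
ft_force: [-0.4, 0.2, 0.1]
width: 0.0553
('pose', array([0.621 , 0.0476, 0.1483, 0.0798]), 'cm', array([-0.57,  0.16,  9.83]), 'roll', np.float64(-0.002)) 0.05531157709251425
```

View pics/w4.png

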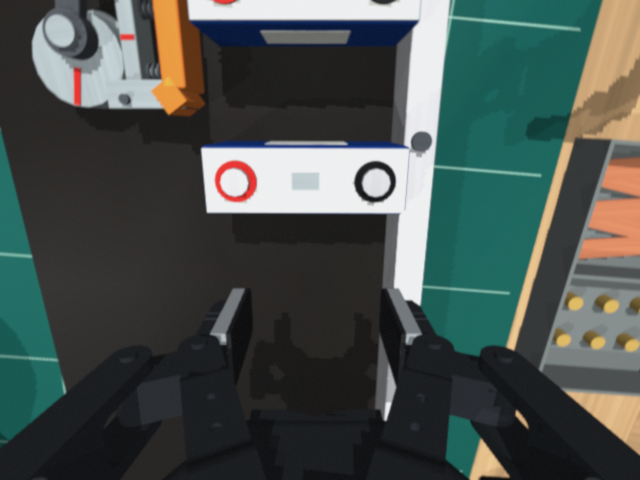

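Second cell lies at the rail at (305,180), the first behind it; the pusher fingers are clear of both. I descend and push with both fingers.

```bash
python3 -m handwheel '[[[-0.6,0.2,0,0],[0,0,3,0],[0,0,3,0],[0,0,3,0],[0,0,0.8,0],[0,0,0,0],[0,-0.6,0,0],[0,-0.6,0,0],[0,0,0,0]]]'
python3 -m handwheel '[[[0,-0.8,0,0],[0,-0.8,0,0],[0,-0.8,0,0],[0,-0.8,0,0],[0,-0.8,0,0],[0,-0.8,0,0],[0,0,0,0]]]'
python3 - <<'E'
from h import *
f=[.6605,.2178,.082]
print(tool(),rel(f,tool()[:2]),r.get_state()['torque'])
E
```

```text
time_s: 26.05
tool_pos: [0.6151, 0.0584, 0.0521]
tcp_rot: [-0.0, 0.999, 0.044, 0.001]
ft_force: [0.6, -0.9, 0.4]
width: 0.0551
time_s: 26.92
tool_pos: [0.6101, 0.1068, 0.051]
tcp_rot: [-0.001, 0.999, 0.044, -0.0]
ft_force: [-1.0, -0.6, -0.5]
width: 0.0555
[0.61008738 0.10678075 0.05101002 0.08734358] [-0.0593366  -0.10651701] [-0.01624486  0.00356093  0.0088564 ]
```

```bash
python3 - <<'E'
from h import *
p=vision.capture('wrist');save(p,'w5.png')
E
```

```text
(no output)
```

View pics/w5.png

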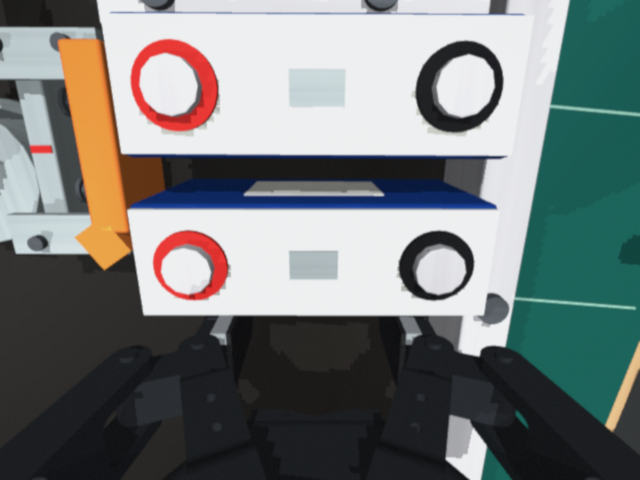

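The second cell is square in front of the fingers (front edge at row 315). The first is at rows 15-155, still a gap away. I continue.

```bash
python3 -m handwheel '[[[0,-0.4,0,0],[0,-0.4,0,0],[0,-0.2,0,0],[0,0,0,0]]]'| grep -E 'pos|force'; for i in 1 2 3 4 5; do python3 -m handwheel '[[[0,-0.2,0,0],[0,0,0,0]]]' | grep -E 'pos|force'; done
```

```text
tool_pos: [0.6095, 0.1157, 0.0512]
ft_force: [1.7, -0.5, 0.4]
tool_pos: [0.6095, 0.1175, 0.0513]
ft_force: [-0.3, -1.8, -0.9]
tool_pos: [0.6094, 0.1196, 0.0513]
ft_force: [0.0, -1.7, -0.8]
tool_pos: [0.6093, 0.1214, 0.0513]
ft_force: [0.9, -2.9, -0.0]
tool_pos: [0.6091, 0.1216, 0.0514]
ft_force: [-0.0, -8.6, 0.4]
tool_pos: [0.609, 0.1217, 0.0514]
ft_force: [-0.3, -14.6, 0.8]
```

```bash
python3 -m handwheel '[[[0,-0.2,0,0],[0,0,0,0],[0,0.6,0,0],[0,1,0,0],[0,0,-4,0],[0,0,-3,0],[0,0,0,-0.175],[0,0,0,-0.175],[0,0,0,-0.175],[0,0,0,-0.175]]]' 
python3 -m handwheel '[[[0,0,0,-0.175],[0,0,0,-0.175],[0,0,0,-0.175],[0,0,0,-0.175],[0,0,0,-0.17],[0,0,0,0]]]'  175
python3 - <<'E'
from h import *
f=[.6605,.2178,.082]
print(go([*W(f,[-.15,-.04,.1])[:2],.072,f[2]+np.pi/2]),r.get_state()['width'],rel(f,tool()[:2]))
E
```

```text
time_s: 29.98
tool_pos: [0.61, 0.1119, 0.1214]
tcp_rot: [-0.0, 0.923, 0.386, 0.0]
ft_force: [0.4, 0.7, 0.3]
width: 0.0551
time_s: 30.72
tool_pos: [0.61, 0.1118, 0.1214]
tcp_rot: [-0.0, 0.677, 0.736, 0.0]
ft_force: [0.3, -0.3, 0.4]
width: 0.0267
('pose', array([0.61  , 0.1118, 0.1214, 1.6548]), 'cm', array([ 6.17, -9.09,  4.94]), 'roll', np.float64(0.002)) 0.0266758433458459 [-0.05897005 -0.10148587]
```

```bash
python3 -m handwheel '[[[2,-3,0,0],[2,-3,0,0],[2.2,-3.1,0,0],[0,0,0,0],[0,0,2,0],[0,0,1.5,0],[0,0,1.2,0],[0,0,0,0]]]' 
python3 -m handwheel '[[[0,0.5,0,0],[0,0.5,0,0],[0,0.3,0,0],[0,0,0,0]]]' | grep -E 'pos|force'
for i in 1 2 3; do python3 -m handwheel '[[[0,0.25,0,0],[0,0,0,0]]]' | grep -E 'pos|force'; done
```

```text
time_s: 31.72
tool_pos: [0.5135, 0.1651, 0.073]
tcp_rot: [-0.001, 0.677, 0.736, -0.001]
ft_force: [-0.3, -0.5, 0.2]
width: 0.0269
tool_pos: [0.5275, 0.1666, 0.0745]
ft_force: [-0.4, 0.6, -0.0]
tool_pos: [0.5297, 0.1668, 0.0744]
ft_force: [0.5, 0.5, -0.2]
tool_pos: [0.5322, 0.167, 0.0743]
ft_force: [0.6, 0.2, -0.4]
tool_pos: [0.5338, 0.1671, 0.0741]
ft_force: [-3.7, 0.4, 0.7]
```

```bash
for i in 1 2 3; do python3 -m handwheel '[[[0,0.2,0,0],[0,0,0,0]]]' | grep -E 'pos|force'; done
python3 - <<'E'
from h import *
f=[.6605,.2178,.082]
print(tool(),rel(f,tool()[:2]),r.get_state()['torque'])
p=vision.capture('wrist');save(p,'w6.png')
E
```

```text
tool_pos: [0.5338, 0.1671, 0.0738]
ft_force: [-7.5, -0.0, 4.6]
tool_pos: [0.5339, 0.1671, 0.0734]
ft_force: [-11.3, -1.1, 7.4]
tool_pos: [0.534, 0.1671, 0.0731]
ft_force: [-16.9, -1.3, 10.0]
[0.53399368 0.16706134 0.07308973 1.65637484] [-0.13023715 -0.04020628] [-0.40325086  3.10971059 -0.08240707]
```

View pics/w6.png

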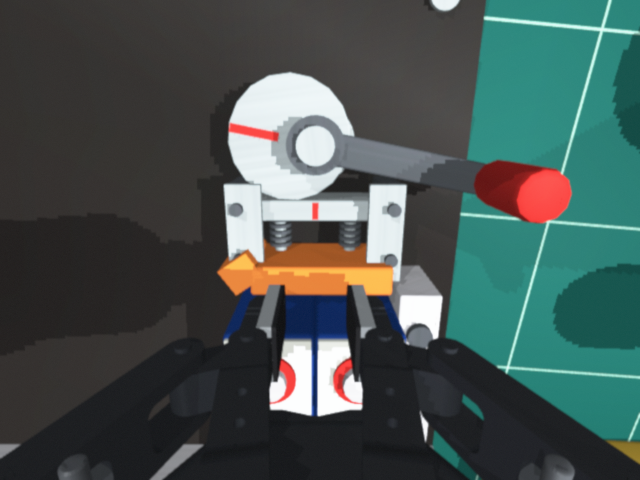

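Both fingers bear on the near ends, the cells meet flush at column 315, and the pad is clear. Next I back off, rise and find the knob.

```bash
python3 -m handwheel '[[[0,-0.5,0,0],[0,-0.9,0,0],[0,0,-4,0],[0,0,-4,0],[0,0,0,0]]]' 0
cat >> h.py <<'E'
from scipy.optimize import minimize_scalar
th=np.arange(0,2*np.pi,.3)
def knob(cam,f):
    k=[-.198+.08*np.cos(cam+1.24),-.04+.08*np.sin(cam+1.24)]
    return k,np.vstack([np.c_[k[0]+.01*np.cos(th),k[1]+.01*np.sin(th),0*th+z] for z in (.048,.085)])
def fitcam(f,names=('top','scene','wrist'),c0=.15):
    obs=[]
    for n in names:
        p=vision.capture(n)
        g=[x for x in finder.outline_of(p,'cam_knob') if x['region'].any()]
        rgb=p['color'].astype(int);red=(rgb[...,0]>120)&(rgb[...,1]<70)&(rgb[...,2]<80)
        u=proj(p,T(f,knob(c0,f)[1]));m=np.zeros((480,640),np.uint8);cv2.fillConvexPoly(m,cv2.convexHull(u.astype(np.int32)),1)
        m=cv2.dilate(m,np.ones((3,3)),iterations=int(10 if n=='top' else 20))>0
        reg=(red&m).astype(float)
        if reg.sum()<20: print(n,'no red');continue
        c=[(np.abs(sil(p,f,[knob(a,f)[1]])-reg).sum(),a) for a in c0+np.linspace(-.25,.25,51)]
        print(n,reg.sum(),min(c)); obs.append((p,reg))
E
python3 - <<'E'
from h import *
f=[.6605,.2178,.082]
fitcam(f)
for c in (.1,.15,.2):
    k=knob(c,f)[0]; print(c,k,go([*W(f,[*k,.1])[:2],.15,f[2]+c+1.24+np.pi/2-np.pi]))
E
```

```text
time_s: 34.4
tool_pos: [0.5298, 0.167, 0.1584]
tcp_rot: [0.003, 0.676, 0.737, 0.004]
ft_force: [0.5, 0.1, -0.2]
width: 0.0854
top no red
scene 102.0 (np.float64(30.450980392156865), np.float64(0.15))
wrist 825.0 (np.float64(827.364705882353), np.float64(0.12))
0.1 [np.float64(-0.17969977537532325), np.float64(0.03787876333562556)] ('pose', array([0.5258, 0.1663, 0.153 , 1.6559]), 'cm', array([ 7.83, -4.1 ,  0.3 ]), 'roll', np.float64(1.805))
0.15 [np.float64(-0.18361496178616005), np.float64(0.03869606518490213)] ('pose', array([0.5258, 0.1663, 0.153 , 1.6559]), 'cm', array([ 7.91, -4.49,  0.3 ]), 'roll', np.float64(1.755))
0.2 [np.float64(-0.18756610330094836), np.float64(0.03931666785533492)] ('pose', array([0.5258, 0.1663, 0.153 , 1.6559]), 'cm', array([ 7.97, -4.89,  0.3 ]), 'roll', np.float64(1.705))
```

```bash
python3 -m handwheel '[[[4,-2.2,0,0],[3.9,-2.1,0,0.177],[0,0,0,0.177],[0,0,0,0.177],[0,0,0,0.177],[0,0,0,0.177],[0,0,0,0.177],[0,0,0,0.177],[0,0,0,0.177],[0,0,0,0.177],[0,0,0,0.177],[0,0,0,0]]]' 100
python3 - <<'E'
from h import *
f=[.6605,.2178,.082]
fitcam(f,('wrist','scene'))
for c in (.12,.15):
    k=knob(c,f)[0]; print(c,go([*W(f,[*k,.1])[:2],.068,f[2]+c+1.24+np.pi/2-np.pi]))
p=vision.capture('wrist')
for c in (.12,.15): cv2.polylines(p['color'],[cv2.convexHull(proj(p,T(f,knob(c,f)[1])).astype(np.float32)).astype(int)],1,(255,255,0))
save(p,'w7.png')
E
```

```text
time_s: 36.2
tool_pos: [0.4765, 0.2414, 0.1534]
tcp_rot: [0.0, 0.998, -0.056, -0.001]
ft_force: [-0.1, 0.4, -0.2]
width: 0.0521
wrist 1084.0 (np.float64(236.67058823529408), np.float64(0.12))
scene 104.0 (np.float64(31.07843137254902), np.float64(0.15))
0.12 ('pose', array([ 0.4768,  0.2415,  0.154 , -0.112 ]), 'cm', array([-0.01,  0.05,  8.6 ]), 'roll', np.float64(0.017))
0.15 ('pose', array([ 0.4768,  0.2415,  0.154 , -0.112 ]), 'cm', array([-0.25,  0.05,  8.6 ]), 'roll', np.float64(-0.013))
```

View pics/w7.png

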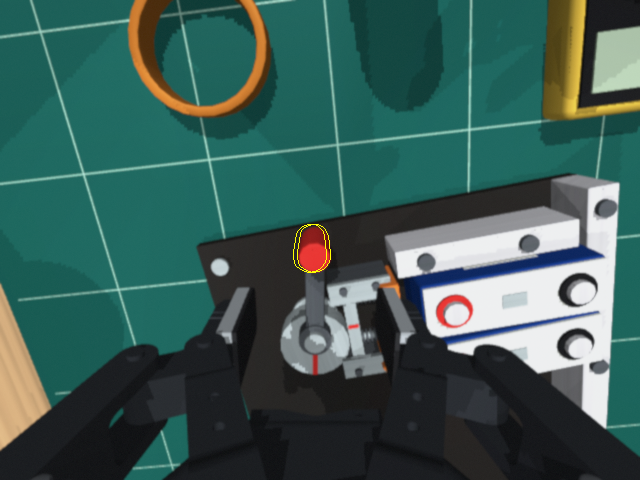

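Knob overlay fits at cam ≈ 0.12 (knob at (312,250)), and I'm centred above it. I descend and grip.

```bash
python3 -m handwheel '[[[0,0,3,0],[0,0,3,0],[0,0,2.6,0],[0,0,0,0]]]' - 30
python3 -m handwheel '[[[0,0,0,0],[0,0,0,0],[0,0,0,0],[0,0,0,0],[0,0,0,0],[0,0,0,0]]]' 255 30
python3 - <<'E'
from h import *
f=[.6605,.2178,.082]
k=rel(f,tool()[:2]);ax=np.array([-.198,-.04]);d=k-ax
print(tool(),k,'R',np.hypot(*d),'cam',np.arctan2(d[1],d[0])-1.24)
E
```

```text
time_s: 36.95
tool_pos: [0.4752, 0.241, 0.0665]
tcp_rot: [0.001, 0.998, -0.057, -0.002]
ft_force: [-0.4, -0.3, -0.1]
width: 0.052
time_s: 37.7
tool_pos: [0.4779, 0.2421, 0.0697]
tcp_rot: [-0.001, 0.998, -0.057, 0.001]
ft_force: [-1.5, 0.3, 6.3]
width: 0.0189
[ 0.47788337  0.24205235  0.06970643 -0.11391268] [-0.18001655  0.03912864] R 0.08114645338823903 cam 0.10732372566206916
```

```bash
python3 -m handwheel '[[[-1.2,0.09,0,-0.15],[-1.2,0.09,0,-0.15],[-1.2,0.09,0,-0.15],[-1.2,0.09,0,-0.15],[0,0,0,0]]]'
cat > k.py <<'E'
from h import *
f=[.6605,.2178,.082]
k=rel(f,tool()[:2]);ax=np.array([-.198,-.04]);d=k-ax
print(tool(),k,'R',np.hypot(*d),'cam',np.arctan2(d[1],d[0])%(2*np.pi)-1.24)
print('to 1.9:',go([*W(f,[-.278,-.04,.1])[:2],.07,f[2]+np.pi/2]))
E
python3 k.py
python3 -m handwheel '[[[-1.2,0.09,0,-0.15],[-1.2,0.09,0,-0.15],[-1.2,0.09,0,-0.15],[-1.2,0.09,0,-0.15],[-1.2,0.09,0,-0.15],[0,0,0,0]]]'
python3 k.py
```

```text
time_s: 38.33
tool_pos: [0.4299, 0.2338, 0.0696]
tcp_rot: [-0.001, 0.97, 0.242, 0.001]
ft_force: [-4.9, 3.2, 7.8]
width: 0.0191
[0.42986597 0.23381502 0.06964407 0.48807921] [-0.22854731  0.03485201] R 0.08084529349003852 cam 0.7182682436264645
to 1.9: ('pose', array([0.4299, 0.2338, 0.0696, 0.4881]), 'cm', array([-7.5 ,  4.92, -0.04]), 'roll', np.float64(-1.165))
time_s: 39.08
tool_pos: [0.3906, 0.1896, 0.0696]
tcp_rot: [-0.002, 0.814, 0.581, 0.001]
ft_force: [-8.3, 6.2, 13.0]
width: 0.0188
[0.39063796 0.18959022 0.06955893 1.23882777] [-0.27126588 -0.0060111 ] R 0.08076592676033144 cam 1.4672301403339383
to 1.9: ('pose', array([0.3906, 0.1896, 0.0696, 1.2388]), 'cm', array([-3.38,  0.75, -0.04]), 'roll', np.float64(-0.414))
```

```bash
python3 -m handwheel '[[[-1.12,0.08,0,-0.14],[-1.12,0.08,0,-0.14],[-1.12,0.08,0,-0.14],[0,0,0,0],[0,0,0,0]]]'
python3 k.py
```

```text
time_s: 39.7
tool_pos: [0.3856, 0.1557, 0.0695]
tcp_rot: [-0.002, 0.676, 0.737, -0.0]
ft_force: [-9.9, 3.1, 17.5]
width: 0.0187
[0.38561253 0.15565783 0.06946042 1.65775094] [-0.27905376 -0.03941785] R 0.08105585390713928 cam 1.894410487665686
to 1.9: ('pose', array([0.3856, 0.1557, 0.0695, 1.6578]), 'cm', array([-0.06,  0.11, -0.05]), 'roll', np.float64(0.005))
```

```bash
python3 -m handwheel '[[[-0.05,0.3,0,0],[0,0,0,0]]]'; python3 k.py
python3 -m handwheel '[[[0,0,0,0],[0,0,0,0],[0,0,0,0],[0,0,0,0]]]' 120
python3 -m handwheel '[[[0,0,-3,0],[0,0,-4,0],[0,0,-5,0],[0,0,-4,0],[0,-0.5,0,0],[0,0,0,0]]]'
python3 - <<'E'
from h import *
f=[.6605,.2178,.082]
p=vision.capture('wrist')
cv2.polylines(p['color'],[cv2.convexHull(proj(p,T(f,knob(1.9,f)[1])).astype(np.float32)).astype(int)],1,(255,255,0))
save(p,'w8.png')
fitcam(f,('wrist','scene','top'),1.9)
E
```

```text
time_s: 39.95
tool_pos: [0.3861, 0.1555, 0.0692]
tcp_rot: [-0.004, 0.676, 0.737, -0.002]
ft_force: [-17.4, 3.1, 24.8]
width: 0.0188
[0.38606515 0.15546233 0.06919288 1.65774961] [-0.27861868 -0.03964976] R 0.08061943855749841 cam 1.8972482954894974
to 1.9: ('pose', array([0.3861, 0.1555, 0.0692, 1.6577]), 'cm', array([-0.04,  0.06, -0.08]), 'roll', np.float64(0.005))
time_s: 40.45
tool_pos: [0.3911, 0.1547, 0.0682]
tcp_rot: [0.0, 0.676, 0.737, 0.0]
ft_force: [-0.4, 0.8, -0.5]
width: 0.0451
time_s: 41.2
tool_pos: [0.3853, 0.1542, 0.2276]
tcp_rot: [-0.0, 0.676, 0.737, -0.0]
ft_force: [0.5, 0.4, -0.2]
width: 0.045
wrist 265.0 (np.float64(466.7647058823529), np.float64(1.9))
scene 88.0 (np.float64(34.53333333333334), np.float64(1.93))
top no red
```

View pics/w8.png

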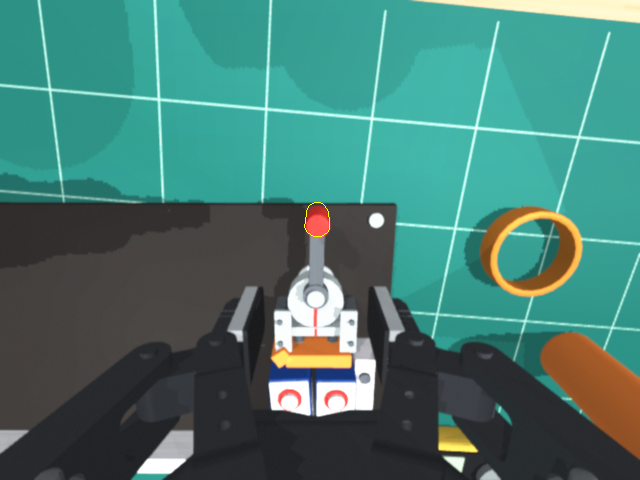

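The red line (315,320) points at the follower and the lever is straight back, with the knob under the 1.9 overlay at (317,222). One last close look at the cells.

```bash
python3 -m handwheel '[[[0,5,0,0],[0,5,0,0],[0,5,0,0],[0,5,0,0],[-0.5,3,0,0],[0,0,0,0],[0,0,0,0]]]'
python3 - <<'E'
from h import *
p=vision.capture('wrist');cv2.imwrite('pics/w9.png',cv2.resize(p['color'][40:300,170:490,::-1],None,fx=2.4,fy=2.3,interpolation=cv2.INTER_CUBIC))
E
```

```text
time_s: 42.42
tool_pos: [0.6148, 0.1689, 0.2276]
tcp_rot: [-0.001, 0.676, 0.737, -0.001]
ft_force: [0.2, 0.6, -0.6]
width: 0.0451
```

View pics/w9.png

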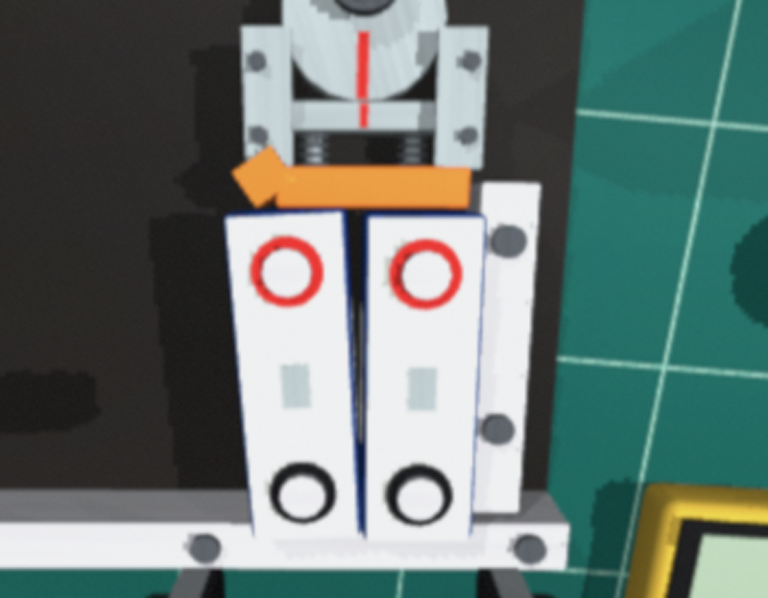

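The look shows the left cell's near end has swung about 4 mm away from the other cell (gap at (357,220)). I opened the fingers while they still pressed on the ends. The clamp has to come off first, so I reopen the cam, push the cell square again and re-clamp. There is enough time for that.

```bash
python3 - <<'E'
from h import *
f=[.6605,.2178,.082]
print(go([*W(f,[-.2785,-.0398,.1])[:2],.0685,f[2]+np.pi/2]))
E
```

```text
('pose', array([0.6146, 0.1689, 0.228 , 1.6562]), 'cm', array([  0.59, -22.87,  15.95]), 'roll', np.float64(0.003))
```

```bash
python3 -m handwheel '[[[0.1,-4.57,0,0],[0.1,-4.57,0,0],[0.1,-4.57,0,0],[0.1,-4.57,0,0],[0.1,-4.57,0,0],[0,0,5,0],[0,0,5.5,0],[0,0,5.4,0],[0,0,0,0]]]'|grep -E 'time|pos|force'
python3 -m handwheel '[[[0,0,0,0],[0,0,0,0],[0,0,0,0],[0,0,0,0]]]' 255 30
python3 k.py
python3 -m handwheel '[[[1.31,0.11,0,0.165],[1.31,0.11,0,0.165],[1.31,0.11,0,0.165],[1.31,0.11,0,0.165],[1.31,0.11,0,0.165],[1.31,0.11,0,0.165],[1.31,0.11,0,0.165],[1.31,0.11,0,0.165],[0,0,0,0]]]'
python3 k.py
```

```text
time_s: 43.6
tool_pos: [0.3828, 0.1538, 0.0669]
ft_force: [-0.6, 0.7, 0.7]
time_s: 44.1
tool_pos: [0.3887, 0.1553, 0.0716]
tcp_rot: [0.001, 0.676, 0.737, 0.002]
ft_force: [-3.8, 3.2, 8.7]
width: 0.0189
[0.38874106 0.15531167 0.07157261 1.65663071] [-0.2759641  -0.04001909] R 0.07796410443643036 cam 1.901837524863936
to 1.9: ('pose', array([0.3887, 0.1553, 0.0716, 1.6566]), 'cm', array([ 0.  , -0.2 ,  0.16]), 'roll', np.float64(0.004))
time_s: 45.22
tool_pos: [0.4436, 0.2359, 0.0716]
tcp_rot: [0.001, 0.986, 0.166, 0.002]
ft_force: [0.5, -4.3, 5.4]
width: 0.019
[0.44359055 0.23587149 0.07164198 0.33317164] [-0.2147004   0.03577741] R 0.07759587568816 cam 0.5477163380915369
to 1.9: ('pose', array([0.4436, 0.2359, 0.0716, 0.3332]), 'cm', array([-8.01,  5.77,  0.16]), 'roll', np.float64(-1.32))
```

```bash
python3 -m handwheel '[[[0,0,0,0],[0,0,0,0],[0,0,0,0],[0,0,-4,0],[0,0,-4,0.125],[0,0,0,0.126],[0,0,0,0]]]' 90
python3 - <<'E'
from h import *
f=[.6605,.2178,.082]
print(go([*W(f,[-.059,-.122,.05])[:2],.051,f[2]]),r.get_state()['width'])
E
```

```text
time_s: 46.1
tool_pos: [0.4407, 0.2366, 0.1497]
tcp_rot: [-0.0, 0.999, 0.043, 0.0]
ft_force: [-0.7, -0.6, -0.2]
width: 0.0552
('pose', array([0.4407, 0.2366, 0.1497, 0.0866]), 'cm', array([15.77, 15.94,  9.87]), 'roll', np.float64(0.005)) 0.05515770672153341
```

```bash
python3 -m handwheel '[[[3.94,3.99,0,0],[3.94,3.99,0,0],[3.94,3.99,0,0],[3.94,3.99,0,0.005],[0,0,5,0],[0,0,4.9,0],[0,-0.8,0,0],[0,-0.7,0,0],[0,-0.5,0,0],[0,-0.4,0,0],[0,-0.4,0,0],[0,0,0,0]]]'
python3 - <<'E'
from h import *
f=[.6605,.2178,.082]
print(tool(),rel(f,tool()[:2]))
E
```

```text
time_s: 47.6
tool_pos: [0.6093, 0.1191, 0.0509]
tcp_rot: [-0.0, 0.999, 0.04, 0.0]
ft_force: [0.1, -0.3, 0.3]
width: 0.0554
[0.60926652 0.11907301 0.05085409 0.08038251] [-0.05914787 -0.09419882]
```

```bash
python3 -m handwheel '[[[0,-0.3,0,0],[0,-0.2,0,0],[0,-0.2,0,0],[0,-0.2,0,0],[0,0,0,0]]]'
python3 k.py|head -1
python3 -m handwheel '[[[0,-0.2,0,0],[0,0,0,0]]]'
python3 - <<'E'
from h import *
p=vision.capture('wrist');save(p,'w10.png')
E
```

```text
time_s: 48.22
tool_pos: [0.6088, 0.1215, 0.0505]
tcp_rot: [0.006, 0.999, 0.038, -0.0]
ft_force: [0.4, -22.0, 3.0]
width: 0.0551
[0.60875209 0.12152359 0.05050017 0.07667204] [-0.05945985 -0.09171434] R 0.14787746999071477 cam 4.68592297117168
time_s: 48.48
tool_pos: [0.6088, 0.1215, 0.0506]
tcp_rot: [0.008, 0.999, 0.038, -0.0]
ft_force: [0.2, -27.2, 4.2]
width: 0.0551
```

View pics/w10.png

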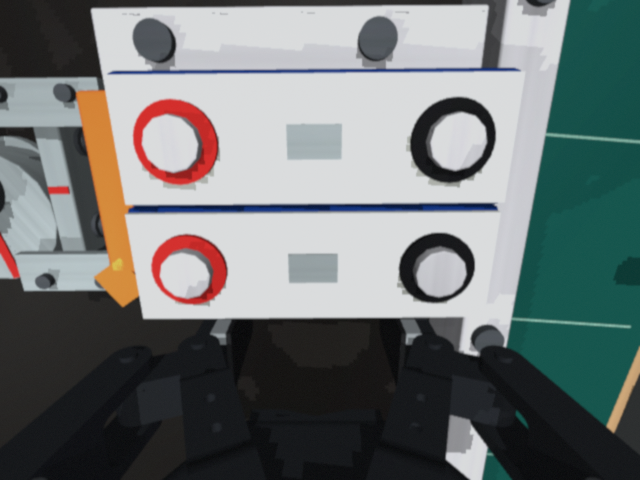

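Cells are flush now: even seam at row 207 from column 130 to 497. I retreat straight back and return to the knob.

```bash
python3 -m handwheel '[[[0,0.9,0,0],[0,1.2,0,0],[0,0,-5,0],[0,0,-5,0],[-3.9,-4.1,0,-0.06],[-3.9,-4.1,0,-0.06],[0,0,0,0]]]' 
python3 - <<'E'
from h import *
f=[.6605,.2178,.082]
print(go([*W(f,[-.2151,.0381,.05])[:2],.068,.333]))
E
```

```text
time_s: 49.4
tool_pos: [0.5197, 0.1838, 0.1503]
tcp_rot: [-0.0, 0.995, 0.102, -0.001]
ft_force: [0.9, -0.3, 0.0]
width: 0.0554
('pose', array([0.5197, 0.1838, 0.1503, 0.2048]), 'cm', array([-6.41, -6.88,  8.23]), 'roll', np.float64(-0.128))
```

```bash
python3 -m handwheel '[[[-3.2,-3.44,0,0],[-3.2,-3.44,0,0],[0,0,0,-0.128],[0,0,4.2,0],[0,0,4.0,0],[0,0,0,0]]]' 
python3 -m handwheel '[[[0,0,0,0],[0,0,0,0],[0,0,0,0],[0,0,0,0],[0,0,0,0]]]' 255 30
python3 k.py
```

```text
time_s: 50.15
tool_pos: [0.4449, 0.2354, 0.0657]
tcp_rot: [0.0, 0.987, 0.163, -0.003]
ft_force: [-0.8, -0.0, 0.5]
width: 0.0551
time_s: 50.78
tool_pos: [0.4481, 0.2367, 0.07]
tcp_rot: [-0.0, 0.987, 0.163, 0.001]
ft_force: [-0.9, -0.5, 6.4]
width: 0.0194
[0.44806367 0.23672175 0.06999964 0.32786695] [-0.21017267  0.03625843] R 0.07722384647943746 cam 0.48908487021795977
to 1.9: ('pose', array([0.4481, 0.2367, 0.07  , 0.3279]), 'cm', array([-8.43,  5.75, -0.  ]), 'roll', np.float64(-1.325))
```

```bash
python3 -m handwheel '[[[-1.28,0,0,-0.165],[-1.28,0,0,-0.165],[-1.28,0,0,-0.165],[-1.28,0,0,-0.165],[-1.28,0,0,-0.165],[-1.28,0,0,-0.165],[-1.28,0,0,-0.165],[0,0,0,0]]]' 
python3 k.py
```

```text
time_s: 51.78
tool_pos: [0.3904, 0.1747, 0.0699]
tcp_rot: [0.0, 0.737, 0.676, 0.002]
ft_force: [-2.1, 1.1, 7.9]
width: 0.0192
[0.39039109 0.17466043 0.06993003 1.48357984] [-0.27273479 -0.0208705 ] R 0.07714419581988448 cam 1.6510076952542472
to 1.9: ('pose', array([0.3904, 0.1747, 0.0699, 1.4836]), 'cm', array([-1.97, -0.2 , -0.01]), 'roll', np.float64(-0.169))
```

```bash
python3 -m handwheel '[[[-0.97,0.04,0,0],[-0.97,0.05,0,-0.085],[0,0,0,-0.085],[0,0,0,0],[0,0,0,0]]]' 
python3 k.py
```

```text
time_s: 52.4
tool_pos: [0.3884, 0.156, 0.0698]
tcp_rot: [-0.001, 0.678, 0.735, 0.001]
ft_force: [-5.5, 4.1, 10.5]
width: 0.019
[0.38842116 0.15601032 0.0697817  1.65241344] [-0.2762257  -0.03929659] R 0.07822886449771725 cam 1.8926008094124918
to 1.9: ('pose', array([0.3884, 0.156 , 0.0698, 1.6524]), 'cm', array([-0.07, -0.18, -0.02]), 'roll', np.float64(-0.0))
```

```bash
python3 -m handwheel '[[[-0.08,0,0,0],[0,0,0,0]]]'|grep force; python3 k.py
python3 -m handwheel '[[[0,0,0,0],[0,0,0,0],[0,0,0,0],[0,0,0,0]]]' 120|grep force
python3 -m handwheel '[[[0,0,-3,0],[0,0,-4,0],[0,0,-5,0],[0,0,-4,0],[0,4.6,0,0],[0,4.6,0,0],[0,4.6,0,0],[0,4.6,0,0],[-0.5,4.6,0,0],[0,0,0,0],[0,0,0,0]]]'
python3 - <<'E'
from h import *
p=vision.capture('wrist');cv2.imwrite('pics/w11.png',cv2.resize(p['color'][40:300,170:490,::-1],None,fx=2.4,fy=2.3,interpolation=cv2.INTER_CUBIC))
E
```

```text
ft_force: [-5.0, 6.2, 11.0]
[0.38844109 0.15569439 0.06977561 1.65281559] [-0.27623172 -0.03961309] R 0.07823267310877949 cam 1.8966470566426585
to 1.9: ('pose', array([0.3884, 0.1557, 0.0698, 1.6528]), 'cm', array([-0.04, -0.18, -0.02]), 'roll', np.float64(0.0))
ft_force: [0.2, -0.2, 0.4]
time_s: 54.52
tool_pos: [0.6174, 0.1677, 0.2275]
tcp_rot: [-0.001, 0.678, 0.735, -0.001]
ft_force: [-0.5, -0.2, -0.3]
width: 0.0451
```

No more viewing, so I check the seam, the outer edges and the red line numerically, against the earlier faulty picture.

```bash
python3 - <<'E'
import cv2,numpy as np
for n in ('w9','w11'):
    im=cv2.imread(f'pics/{n}.png').astype(int);w=(im.min(2)>170)
    print(n)
    for y in (320,340,360,430,450):
        x=np.flatnonzero(w[y,150:600])+150; s=np.split(x,np.flatnonzero(np.diff(x)>1)+1)
        print(y,[(a[0],a[-1]) for a in s if len(a)>15])
    b,g,r=im[...,0],im[...,1],im[...,2]
    m=(r>140)&(g<90)&(b<90);m[135:]=0
    yx=np.argwhere(m)
    if len(yx)>20: print('redline x vs y slope',np.polyfit(yx[:,0],yx[:,1],1),yx[:,0].min(),yx[:,0].max())
    o=(r>200)&(g>110)&(g<190)&(b<90);yy=np.argwhere(o);print('pad rows',yy[:,0].min(),yy[:,0].max())
E
```

```text
w9
320 [(np.int64(235), np.int64(346)), (np.int64(369), np.int64(479)), (np.int64(482), np.int64(530))]
340 [(np.int64(237), np.int64(347)), (np.int64(368), np.int64(478)), (np.int64(481), np.int64(529))]
360 [(np.int64(239), np.int64(348)), (np.int64(368), np.int64(527))]
430 [(np.int64(245), np.int64(351)), (np.int64(367), np.int64(473))]
450 [(np.int64(247), np.int64(352)), (np.int64(367), np.int64(473)), (np.int64(475), np.int64(521))]
redline x vs y slope [1.87537725e-03 3.62394119e+02] 33 125
pad rows 149 597
w11
320 [(np.int64(252), np.int64(362)), (np.int64(372), np.int64(483)), (np.int64(485), np.int64(534))]
340 [(np.int64(252), np.int64(362)), (np.int64(372), np.int64(532))]
360 [(np.int64(254), np.int64(362)), (np.int64(372), np.int64(481)), (np.int64(484), np.int64(531))]
430 [(np.int64(256), np.int64(362)), (np.int64(371), np.int64(477))]
450 [(np.int64(256), np.int64(362)), (np.int64(371), np.int64(477)), (np.int64(480), np.int64(525))]
redline x vs y slope [2.60262653e-03 3.64919025e+02] 25 117
pad rows 146 597
```

```bash
python3 -c "
from h import *
print(r.get_state()['time_s']);r.close_job()"
```

```text
54.575
the job is handed in; nothing more can be done
```

The job is handed in at 54.6 s. Both cells are seated against the rail, the first also against the end stop and the second flat against the first. The cam is clamped at about 1.90 rad.

- **Cells:** I gripped each cell, turned it square, slid it to the rail and then along it. The first went to the end stop at about 27 N. The second was pushed flat against it with both fingers.
- **Mistake and repair:** The first clamping was wrong. I had opened the fingers while they still pressed on the near ends, which swung the second cell's near end about 4 mm away. I turned the cam back to about 0.5 and pushed the cell flat again at 22–27 N. Then I turned the cam to its high point again.
- **Not repeated:** I did not repeat the separate push to the rail after that repair, so rail contact there relies on the earlier push (17 N) and the clamp's own pressure.

**Last checks:**
- The seam between the cells was even, 9–10 px of blue edge along the measured length; in the faulty state it was a wedge of 15–23 px.
- The red line ran straight at the follower (slope 0.003).
- The gripper's position just before release gave a cam angle of 1.897 rad. After the first clamping, the scene camera's coarser fit gave 1.93, against 1.90 by gripper and wrist camera; I did not repeat that fit after the second.
- The fingers were well clear of everything, with no force on the tool.
- My 12 picture views were used up, so this last check was measured from the picture without viewing it. Pad compression was never measured directly.

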